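Zero the balance through its no-touch sensor

TASK

Zero the precision balance with the empty dish on its pan: with a fingertip, gently push the sliding glass roof of the draught shield fully shut by its ridge, without pinching it, and only then point at the round zero sensor on the control terminal, holding the closed fingertips still about two centimetres above it for two seconds without touching the terminal. Do not go low over the oblong print sensor, and leave the dish, jar, brass pounder and scoop where they stand. Finish with the hand drawn well back (20 cm or more) from the terminal's sensors.

Things in the scene. Friction and masses are not known exactly. Their poses are not given: they have to be found in the camera images.
- balance: White precision balance with a glass draught shield, fixed. Origin on the counter under the centre of the round pan; x axis points from its front to its back, z up. It reaches from 100 mm in front of the origin to 220 mm behind it and 105 mm to either side. Base 62 mm high; glass chamber over the front 200 mm (pane tops at 216 to 222 mm); closed white housing at the back, 212 mm high. Two rails 222 mm high along both sides carry the roof
- roof (a joint): Glass roof of the draught shield, 200 mm (along x) by 196 mm, 5 mm thick, upper face 229 mm above the counter. It slides level along the balance's x axis: value in m, 0 = fully shut (forward, over the chamber), 0.11 = fully open (back, over the housing). It starts 45 to 105 mm open. It stays where it is left; about 2 N moves it, and it has a hard stop at 0
- roof_ridge (a point): Centre of the top of the grey finger ridge that stands on the roof: 12 mm thick along the balance's x axis, 120 mm long across it, its top 20 mm above the roof's glass (249 mm above the counter). It moves with the roof; shut, it lies 80 mm in front of the balance's origin. To shut the roof, push the ridge's rear face (the side away from the balance's front) towards the front; behind the ridge the glass is clear for 170 mm
- terminal: Detached control terminal of the balance, fixed on the counter beside it (either side): white sloping slab 100 mm deep (x) by 156 mm wide (y), with a dark screen in the middle and one sensor window at each end. Origin on the counter under its centre; its low front edge, 33 mm high, faces its -x, its rear edge is 50 mm high
- tare_window (a point): The zero sensor: centre of the round black window, 23 mm across in a grey ring 33 mm across, on the terminal's upper face at its +y end (the left end as seen from the robot), about 45 mm above the counter. z axis vertical. It responds to a fingertip 5 to 40 mm straight above it
- print_window (a point): The print sensor: centre of the oblong black window, 36 by 11 mm in a grey frame 44 by 20 mm, on the terminal's upper face at its -y end (the right end as seen from the robot), about 44 mm above the counter. It prints if a hand comes within 50 mm above it
- dish: Empty round steel weighing dish, 68 mm across, 18 mm high, on the balance's pan (pan top 71 mm above the counter) inside the draught shield; loose. Origin at the centre of its underside
- jar: White ceramic herb jar with a dark wooden lid, 72 mm across, 105 mm high, loose on the counter behind the terminal. Origin at the centre of its underside
- pounder: Brass herb pounder: lidded cup 80 mm across with the pestle's round knob on top, 148 mm high in all, loose on the counter behind the terminal. Origin at the centre of its underside
- scoop: Steel herb scoop, 60 mm wide (x), 160 mm long (y), 26 mm high, with a wooden handle, lying loose on the counter in front of the terminal. Origin at its underside, 60 mm from the open end
Mind the look-alikes: they are no part of the job. Of the things like the dish, leave any that is orange or pink; of the rest the smaller one is meant.

How it is judged (in metres and radians):
On the way, in this order (a step that is already met when the one before it is completed fails the run):
1. the glass roof is fully shut (within 4 mm) (value of joint roof below 0.004 m), for 0.2 s.
2. the fingertips dwell for 1.5 s just above the round zero sensor (within 15 mm sideways, about 2 to 50 mm above it) with the roof shut (horizontal distance between the grasp point and tare_window below 0.015 m and z of the grasp point in the frame of tare_window between 0.021 and 0.07 m and value of joint roof below 0.004 m), for 1.5 s.
At the end, for the whole second after the job is handed in: The roof is shut to within 4 mm, the hand is at least 170 mm from both sensors, and the dish, jar, pounder and scoop are at rest within 10 mm of where they stood (value of joint roof below 0.004 m and distance between the grasp point and tare_window above 0.17 m and distance between the grasp point and print_window above 0.17 m and distance of each of dish, jar, pounder, scoop from where it was at the start of the episode below 0.01 m and linear speed of each of dish, jar, pounder, scoop below 0.02 m/s); the robot touches nothing.
It fails at once if the terminal is touched (contact force between any of the fingers, the arm and terminal above 0.3 N).
It fails at once if the zero sensor is triggered while the roof is still open (horizontal distance between the grasp point and tare_window below 0.015 m and z of the grasp point in the frame of tare_window below 0.07 m and value of joint roof above 0.01 m).
It fails at once if the hand comes low over the print sensor (horizontal distance between the grasp point and print_window below 0.022 m and z of the grasp point in the frame of print_window below 0.07 m).
It fails at once if the balance is mishandled: struck with over 35 N, its roof slammed (closing faster than 0.4 m/s), or the ridge pinched between the fingers (contact force between any of the fingers, the arm and balance above 35 N or velocity of joint roof below -0.4 m/s or (x of the grasp point in the frame of roof_ridge between -0.005 and 0.005 m and y of the grasp point in the frame of roof_ridge between -0.07 and 0.07 m and z of the grasp point in the frame of roof_ridge below 0.015 m and contact force between the fingers and balance above 2 N)).
It fails at once if the dish, jar, pounder or scoop is shifted or lifted by more than 10 mm (distance of any of dish, jar, pounder, scoop from where it was at the start of the episode above 0.01 m).
It also fails if it takes over 51 s, if anything falls off the work surface, if the arm or the gripper's body presses on something with over 40 N, if the wrist force passes 120 N, or if a joint passes its speed limit or range.

ROBOT

A 7-joint arm with a two-finger parallel gripper is mounted at the origin on the work surface. World frame = base frame: x ahead of the robot, y to its left, z up, the work surface at z = 0. Lengths are in mm, angles in rad, forces in N, time in s.
With the tool pointing down it reaches from about 425 to 925 mm from the base axis. Payload 6.8 kg.
Tool frame: the origin (TCP) lies midway between the tips of the shut fingers; the grasp point (between the pads) lies 19 mm behind it; y points along the fingers, z is the direction in which the jaws open and shut, and the axes are right-handed (so a half turn about y gives the same grasp; the last joint's range is limited). The gripper opens to 88 mm and grips with 3 to 60 N. Pads are 20 mm wide; open, the fingers measure 115 mm over their backs; the gripper's body (75 mm by 178 mm) begins 61 mm behind the grasp point.
Start: joints at [-1.38, 0.477, 0.022, 1.555, -0.011, 1.109, -0.083], TCP at [198.698, 645.11, 222.664] pointing down, gripper open.
Joint ranges: [-2.96, 2.96], [-0.34, 2.1], [-1.41, 1.46], [0.24, 2.44], [-1.37, 4.51], [0.17, 1.92], [-2.96, 2.96]. Speed limits (rad/s): [2.39, 2.39, 3.14, 3.14, 3.14, 3.14, 3.14].

INTERFACE

Orientations are given as a unit quaternion [x, y, z, w].
In Python, from workcell import arm gives the robot as it stands. The module is installed in compiled form; this text tells all that it offers.
- The arm moves only by the shell command python3 -m pendant 'ROWS' [FORCE]. ROWS is JSON, a list of rows, each an object of numbers: "wx", "wy", "wz": the turn, a rotation vector about the world's x, y, z in degrees; "x", "y", "z": the shift along the world's x, y, z in cm; "fingers": the opening, from -1 (shut) to 1 (fully open), so that 0 is half open. In form: [{"wx": .., "wy": .., "wz": .., "x": .., "y": .., "z": .., "fingers": ..}, ...]. A call has 1 to 20 rows; each row is the pose to reach, as a shift and turn from the pose commanded when the call began; what a row does not reach only later rows make up. A row lasts 1/12 s, in which the tool goes at most 41.7 mm and 7.16 degrees, less where a joint would pass 70% of its speed; a pose out of reach is approached as far as the arm can. A call with a gripper value outside its range is refused whole. The fingers move at their own pace and stop on an object; FORCE is the grip in N (left out, the last holds). Time passes only in rows, so rows that repeat a pose let the fingers close. It gives the time, the measured TCP pose, the force and the opening at its end, in the units of the state.
- arm.get_state(): the state, without advancing time (a new reading comes with each control period).
- arm.snapshot(name): name is "side" or "top"; returns the picture (420x560x3 uint8, blue, green, red); there is no depth.
- arm.camera_model(name): a dict with "camera_matrix" (3x3 intrinsics, pixels), "dist" ([k1, k2, p1, p2, k3] as OpenCV has them; the pictures are not rectified), "world_to_cam" (4x4, takes a point from world to camera coordinates). Camera axes: x right, y down, z forward; pixel columns grow to the right and rows downward; lengths in mm; the calibration is good to about 2 mm. A picture is of the moment at which its call begins. camera_model takes no time and is no camera call.
- arm.sign_off(): hands the job in, once; it reports no verdict.
The state is a dict: "time": time; "joint_positions": joint angles; "qvel": joint speeds; "effort": joint torques, N m; "tool_pos": TCP position; "ee_rot": TCP orientation; "force": force on the tool from outside, world axes, zero at the start; "torque": the same for the moment, N m; "finger_gap": finger opening in mm.
Only numpy, scipy, OpenCV 4.12 (cv2) and the standard library are available. Lean on these libraries where they do the work, as an engineer would, in place of code of your own. Each camera call takes 0.05 s, during which the arm holds its last target.

## Working session

There is one attempt and no reset: what is moved stays moved. The work goes in short steps, Python scripts to look and compute and a shell command to move; the robot and the scene stay as the last step left them, time stands still between calls to the robot, and variables do not carry over. Pictures are saved under pics/ and viewed, and the job is handed in when it is done.

```bash
mkdir -p pics; python3 - <<'E'
from workcell import arm
import cv2
s=arm.get_state(); print({k:s[k] for k in('time','tool_pos','ee_rot','force','finger_gap')})
for n in('side','top'):
    cv2.imwrite(f'pics/{n}0.png',arm.snapshot(n)); m=arm.camera_model(n); print(n,m)
E
```

```text
{'time': 0.0, 'tool_pos': array([198.52745885, 644.51506829, 221.69799437]), 'ee_rot': array([ 0.69986708, -0.10530389,  0.10517732, -0.69859494]), 'force': array([ 0.20014663,  0.44256521, -0.60876698]), 'finger_gap': 87.9824833932836}
side {'camera_matrix': array([[449.03836488,   0.        , 286.84456534],
       [  0.        , 449.03836488, 215.60996289],
       [  0.        ,   0.        ,   1.        ]]), 'dist': array([0.01650134, 0.        , 0.        , 0.        , 0.        ]), 'world_to_cam': array([[ 9.99809162e-01,  1.94999052e-02, -1.18018998e-03,
        -5.61385475e+02],
       [ 1.80519285e-02, -9.45283154e-01, -3.25751264e-01,
         1.42630139e+02],
       [-7.46773247e-03,  3.25667794e-01, -9.45454769e-01,
         1.28939933e+03],
       [ 0.00000000e+00,  0.00000000e+00,  0.00000000e+00,
         1.00000000e+00]])}
top {'camera_matrix': array([[509.22362688,   0.        , 279.98930202],
       [  0.        , 509.22362688, 212.62871729],
       [  0.        ,   0.        ,   1.        ]]), 'dist': array([-0.0460509,  0.       ,  0.       ,  0.       ,  0.       ]), 'world_to_cam': array([[ 2.38585783e-03, -9.99997104e-01,  3.16391671e-04,
         6.20964555e+01],
       [-9.87237662e-01, -2.40579653e-03, -1.59235706e-01,
         5.84738367e+02],
       [ 1.59236006e-01,  6.75599812e-05, -9.87240543e-01,
         1.31128414e+03],
       [ 0.00000000e+00,  0.00000000e+00,  0.00000000e+00,
         1.00000000e+00]])}
```

View pics/side0.png

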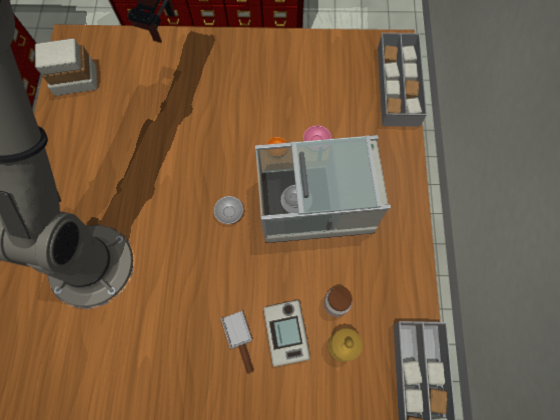

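View pics/top0.png

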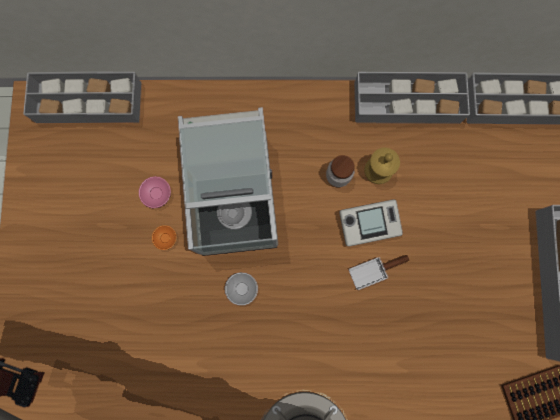

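The side view shows the ridge near (304,173) and the zero window near (288,310). In the top view they are near (228,194) and (350,221). The arm is well to the left. I'll enlarge both areas.

```bash
python3 - <<'E'
import cv2
a=cv2.imread('pics/side0.png');b=cv2.imread('pics/top0.png')
def c(i,x,y,w,h,k,n): cv2.imwrite(f'pics/{n}.png',cv2.resize(i[y:y+h,x:x+w],None,fx=k,fy=k,interpolation=cv2.INTER_CUBIC))
c(a,250,130,150,120,5,'s_bal');c(b,170,100,120,160,3.75,'t_bal')
c(a,210,280,160,100,5,'s_ter');c(b,320,140,110,160,3.75,'t_ter')
E
```

```text
(no output)
```

View pics/s_bal.png

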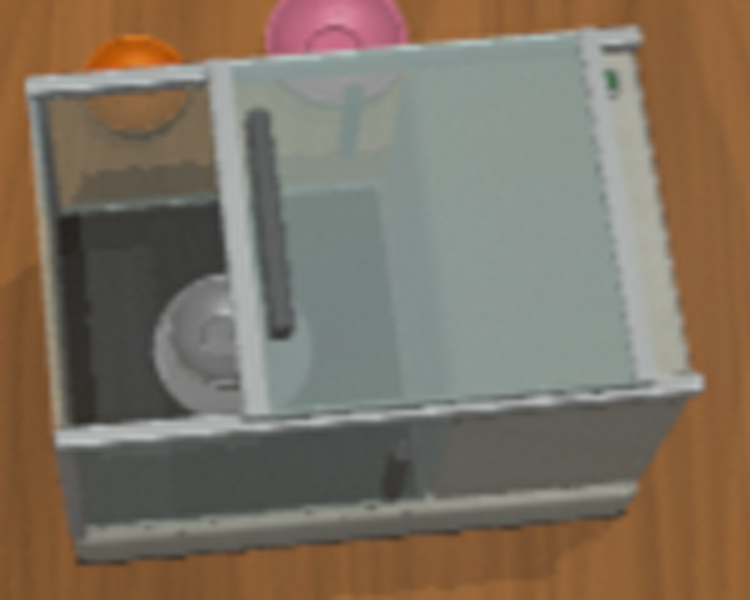

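View pics/t_bal.png

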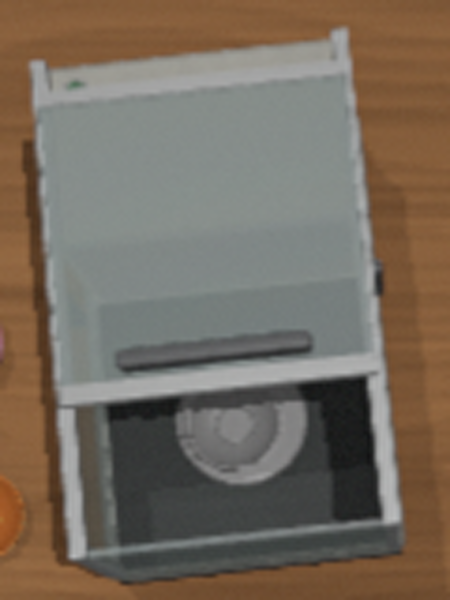

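View pics/s_ter.png

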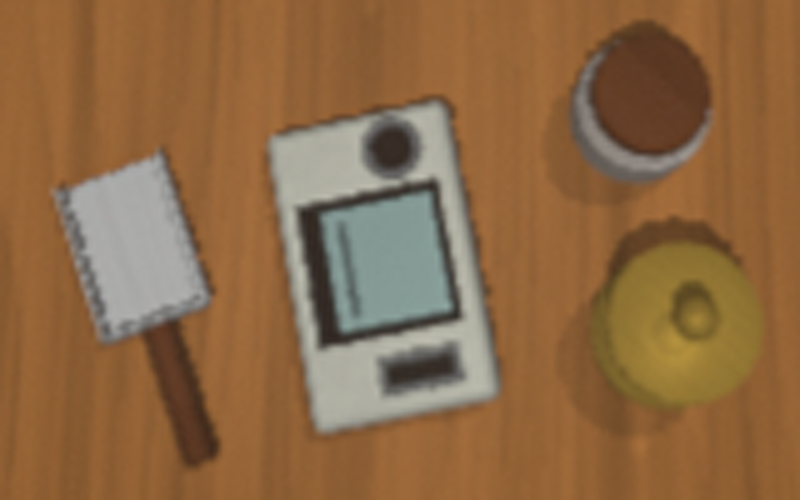

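View pics/t_ter.png

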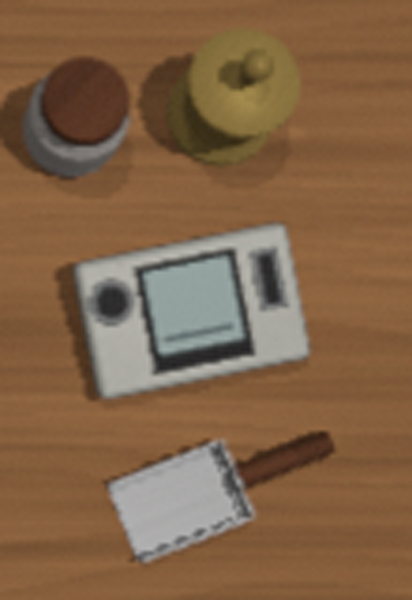

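```bash
cat > h.py <<'E'
import numpy as np, cv2
from workcell import arm
M={n:arm.camera_model(n) for n in('side','top')}
def ray(n,p):
    m=M[n];u=cv2.undistortPoints(np.array([[p]],float),m['camera_matrix'],m['dist'])[0,0]
    T=m['world_to_cam'];R=T[:3,:3];c=-R.T@T[:3,3];d=R.T@np.array([*u,1]);return c,d/np.linalg.norm(d)
def onz(n,p,z):
    c,d=ray(n,p);return c+d*(z-c[2])/d[2]
def tri(ps,pt):
    A=0;b=0
    for n,p in(('side',ps),('top',pt)):
        c,d=ray(n,p);P=np.eye(3)-np.outer(d,d);A=A+P;b=b+P@c
    return np.linalg.solve(A,b)
def pr(n,X):
    m=M[n];T=m['world_to_cam'];r,_=cv2.Rodrigues(T[:3,:3])
    return cv2.projectPoints(np.array(X,float).reshape(-1,3),r,T[:3,3],m['camera_matrix'],m['dist'])[0][:,0]
E
cat > q.py <<'E'
from h import *
np.set_printoptions(precision=1,suppress=True)
o={'s_bal':('side',250,130,5),'t_bal':('top',170,100,3.75),'s_ter':('side',210,280,5),'t_ter':('top',320,140,3.75)}
def P(c,u,v):
    n,x,y,k=o[c];return (x+(u+.5)/k-.5,y+(v+.5)/k-.5)
def go(l,s,t,g,z):
    a=P('s_'+g,*s);b=P('t_'+g,*t);print(l,'tri',tri(a,b),'S',onz('side',a,z)[:2],'T',onz('top',b,z)[:2])
go('tare',(391,147),(111,301),'ter',45)
go('print',(422,369),(268,278),'ter',44)
go('railFL',(28,82),(72,557),'bal',222)
go('railFR',(60,440),(402,523),'bal',222)
go('railBR',(700,385),(345,32),'bal',222)
go('railBL',(640,35),(35,65),'bal',222)
go('ridgeL',(258,112),(118,354),'bal',249)
go('ridgeR',(282,330),(312,337),'bal',249)
go('jar',(651,92),(85,98),'ter',105)
go('pound',(695,308),(258,64),'ter',142)
E
python3 q.py
```

```text
tare tri [ 565.6 -119.8   51.6] S [ 566.4 -118.5] T [ 565.7 -121.2]
print tri [ 583.4 -232.5   47.7] S [ 584.6 -231.7] T [ 582.7 -234. ]
railFL tri [473.7 272.6 224.5] S [474.3 274.5] T [473.2 272.6]
railFR tri [496.2  72.1 236.4] S [498.3  78.7] T [494.7  70.6]
railBR tri [809.  108.7 231.7] S [813.5 113.5] T [810.5 108.2]
railBL tri [791.3 307.9 219.6] S [792.8 307.8] T [788.3 306.5]
ridgeL tri [593.1 242.5 255.4] S [593.1 245.6] T [594.5 243.5]
ridgeR tri [605.  125.7 254.1] S [605.8 128.1] T [605.3 125.6]
jar tri [698.2 -96.8 109.7] S [699.5 -95.7] T [698.7 -97.8]
pound tri [ 710.7 -206.3  157.5] S [ 714.4 -204.4] T [ 713.2 -210.5]
```

```bash
python3 - <<'E'
from h import *
from scipy.spatial.transform import Rotation as R
s=arm.get_state();print(R.from_quat(s['ee_rot']).as_matrix().round(3))
E
```

```text
[[ 0.956 -0.     0.294]
 [-0.294 -0.002  0.956]
 [ 0.    -1.    -0.002]]
```

```bash
python3 -m pendant '[{"z":4,"fingers":-1,"wz":6},{"z":8,"fingers":-1,"wz":12},{"x":4,"y":-4,"z":9,"fingers":-1,"wz":18},{"x":7,"y":-7,"z":9,"fingers":-1,"wz":23},{"x":10,"y":-10,"z":9,"fingers":-1,"wz":23},{"x":13,"y":-13,"z":9,"fingers":-1,"wz":23},{"x":16,"y":-16,"z":9,"fingers":-1,"wz":23},{"x":19,"y":-19.5,"z":9,"fingers":-1,"wz":23},{"x":22,"y":-22.5,"z":9,"fingers":-1,"wz":23},{"x":25,"y":-26,"z":9,"fingers":-1,"wz":23},{"x":28,"y":-29,"z":9,"fingers":-1,"wz":23},{"x":31,"y":-32,"z":9,"fingers":-1,"wz":23},{"x":34,"y":-35.5,"z":9,"fingers":-1,"wz":23},{"x":37,"y":-38.5,"z":9,"fingers":-1,"wz":23},{"x":40,"y":-42,"z":9,"fingers":-1,"wz":23},{"x":43.5,"y":-45.5,"z":9,"fingers":-1,"wz":23},{"x":43.5,"y":-45.5,"z":9,"fingers":-1,"wz":23},{"x":43.5,"y":-45.5,"z":9,"fingers":-1,"wz":23}]'
python3 - <<'E'
from h import *
from scipy.spatial.transform import Rotation as R
s=arm.get_state();print(s['tool_pos'],s['joint_positions'],R.from_quat(s['ee_rot']).as_matrix().round(3))
for n in('side','top'):
    i=arm.snapshot(n);x,y=(250,130) if n=='side' else (150,100)
    cv2.imwrite(f'pics/{n}1.png',cv2.resize(i[y-40:y+110,x-20:x+160],None,fx=4,fy=4,interpolation=2))
E
```

```text
[198.57063934 644.57368104 221.82607049] [-1.38010887  0.477671    0.0223831   1.55631661 -0.01150305  1.10932223
 -0.08310224] [[ 0.956 -0.     0.294]
 [-0.294 -0.002  0.956]
 [ 0.    -1.    -0.002]]schema error: expected keys wx, wy, wz, x, y, z, fingers
```

View pics/side1.png

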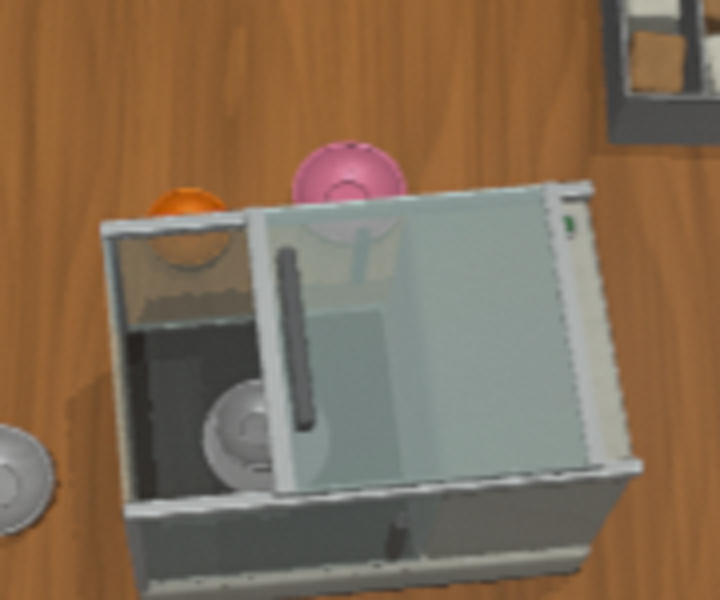

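View pics/top1.png

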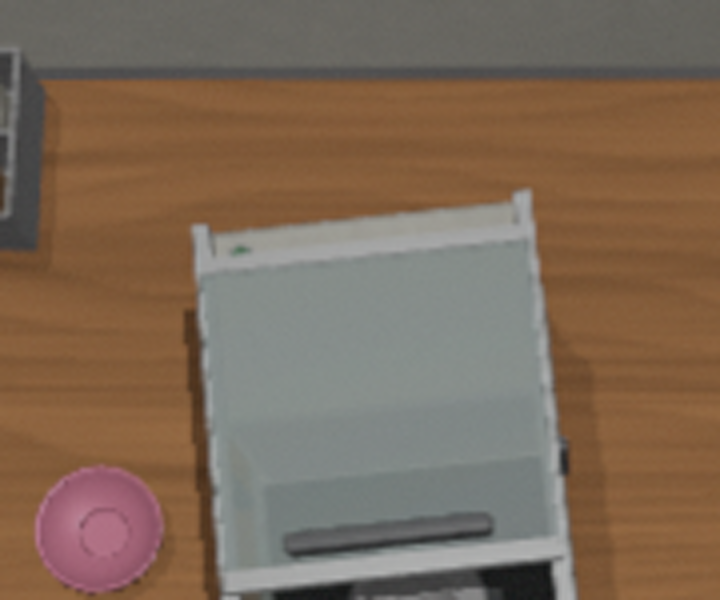

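The pictures are unchanged because the command was refused: every row needs all seven keys. I'll retype the rows in full.

```bash
python3 -m pendant '[{"wx":0,"wy":0,"wz":6,"x":0,"y":0,"z":4,"fingers":-1},{"wx":0,"wy":0,"wz":12,"x":0,"y":0,"z":8,"fingers":-1},{"wx":0,"wy":0,"wz":18,"x":3,"y":-3,"z":9,"fingers":-1},{"wx":0,"wy":0,"wz":23,"x":6,"y":-6,"z":9,"fingers":-1},{"wx":0,"wy":0,"wz":23,"x":9,"y":-9,"z":9,"fingers":-1},{"wx":0,"wy":0,"wz":23,"x":12,"y":-12,"z":9,"fingers":-1},{"wx":0,"wy":0,"wz":23,"x":15,"y":-15,"z":9,"fingers":-1},{"wx":0,"wy":0,"wz":23,"x":18,"y":-18,"z":9,"fingers":-1},{"wx":0,"wy":0,"wz":23,"x":21,"y":-21,"z":9,"fingers":-1},{"wx":0,"wy":0,"wz":23,"x":24,"y":-24,"z":9,"fingers":-1},{"wx":0,"wy":0,"wz":23,"x":27,"y":-27,"z":9,"fingers":-1},{"wx":0,"wy":0,"wz":23,"x":30,"y":-30,"z":9,"fingers":-1},{"wx":0,"wy":0,"wz":23,"x":33,"y":-33,"z":9,"fingers":-1},{"wx":0,"wy":0,"wz":23,"x":36,"y":-36,"z":9,"fingers":-1},{"wx":0,"wy":0,"wz":23,"x":39,"y":-39,"z":9,"fingers":-1},{"wx":0,"wy":0,"wz":23,"x":41,"y":-42,"z":9,"fingers":-1},{"wx":0,"wy":0,"wz":23,"x":43.5,"y":-45.5,"z":9,"fingers":-1},{"wx":0,"wy":0,"wz":23,"x":43.5,"y":-45.5,"z":9,"fingers":-1},{"wx":0,"wy":0,"wz":23,"x":43.5,"y":-45.5,"z":9,"fingers":-1}]'
python3 - <<'E'
from h import *
from scipy.spatial.transform import Rotation as R
s=arm.get_state();print(s['time'],s['tool_pos'],s['joint_positions'],R.from_quat(s['ee_rot']).as_matrix().round(3))
for n in('side','top'):
    i=arm.snapshot(n);x,y=(250,130) if n=='side' else (170,110)
    cv2.imwrite(f'pics/{n}2.png',cv2.resize(i[y-40:y+110,x-20:x+160],None,fx=4,fy=4,interpolation=2))
E
```

```text
time: 1.78
tool_pos: [635.4, 185.5, 312.3]
ee_rot: [0.707, 0.034, -0.034, -0.706]
force: [-0.1, 0.8, -0.6]
finger_gap: 0.5
1.7833 [635.41289833 185.46935055 312.27298631] [-0.52543097  0.39516163  0.20538807  1.48857338 -0.0802621   1.26676259
  1.35496693] [[ 0.995  0.    -0.095]
 [ 0.095 -0.002  0.995]
 [ 0.    -1.    -0.002]]
```

View pics/side2.png

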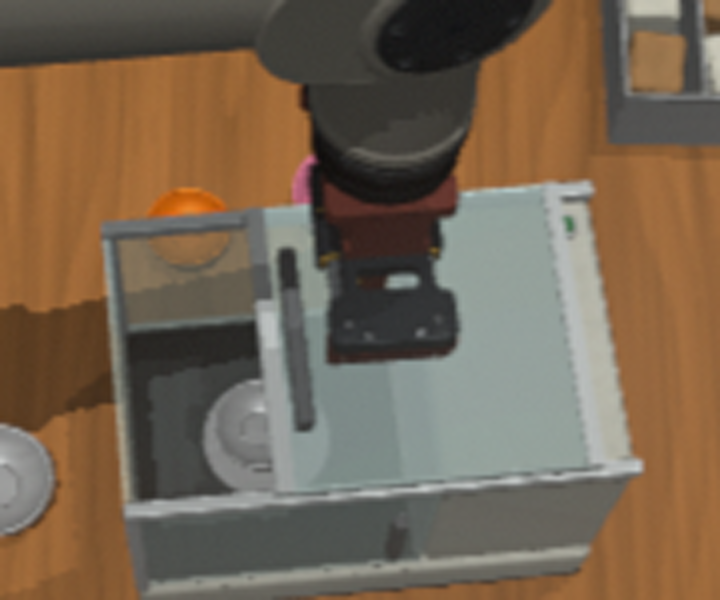

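View pics/top2.png

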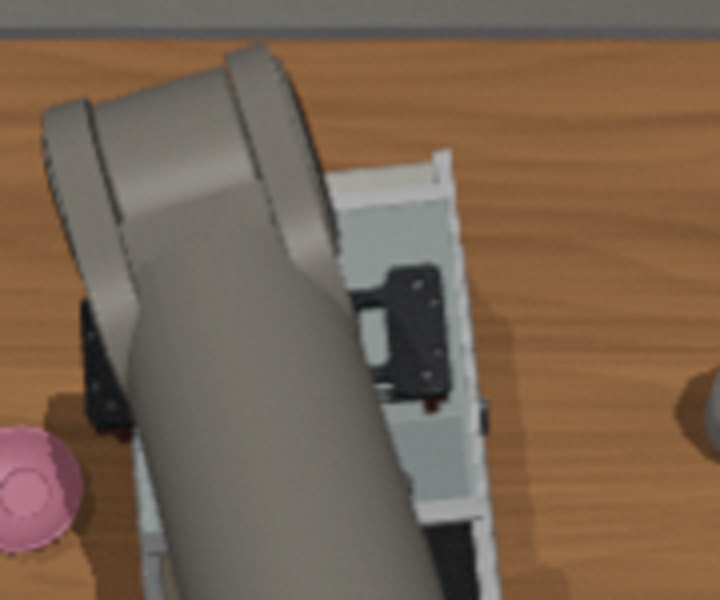

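The fingers are behind the ridge in the side view, with the hand above clear glass. I'll descend and watch the force.

```bash
python3 -m pendant '[{"wx":0,"wy":0,"wz":0,"x":0,"y":0,"z":-3,"fingers":-1},{"wx":0,"wy":0,"wz":0,"x":0,"y":0,"z":-5,"fingers":-1},{"wx":0,"wy":0,"wz":0,"x":0,"y":0,"z":-6.5,"fingers":-1},{"wx":0,"wy":0,"wz":0,"x":0,"y":0,"z":-7.2,"fingers":-1},{"wx":0,"wy":0,"wz":0,"x":0,"y":0,"z":-7.5,"fingers":-1},{"wx":0,"wy":0,"wz":0,"x":0,"y":0,"z":-7.5,"fingers":-1}]'
python3 - <<'E'
from h import *
i=arm.snapshot('side');x,y=(250,130)
cv2.imwrite(f'pics/side3.png',cv2.resize(i[y-40:y+110,x-20:x+160],None,fx=4,fy=4,interpolation=2))
E
```

```text
time: 2.38
tool_pos: [633.0, 191.8, 237.6]
ee_rot: [-0.706, -0.037, 0.037, 0.706]
force: [0.5, -0.2, 0.1]
finger_gap: 0.2
```

View pics/side3.png

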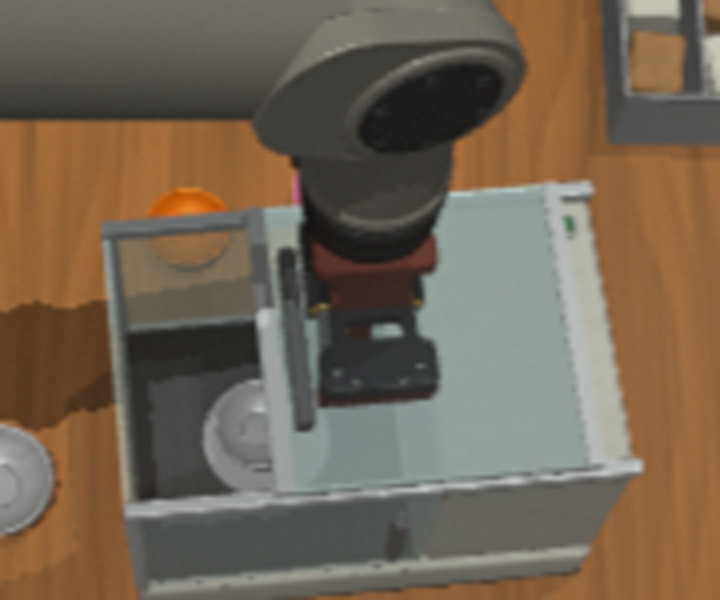

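```bash
python3 -m pendant '[{"wx":0,"wy":0,"wz":0,"x":-0.6,"y":-0.06,"z":0,"fingers":-1},{"wx":0,"wy":0,"wz":0,"x":-1.2,"y":-0.12,"z":0,"fingers":-1},{"wx":0,"wy":0,"wz":0,"x":-1.6,"y":-0.17,"z":0,"fingers":-1},{"wx":0,"wy":0,"wz":0,"x":-2,"y":-0.21,"z":0,"fingers":-1},{"wx":0,"wy":0,"wz":0,"x":-2.5,"y":-0.26,"z":0,"fingers":-1},{"wx":0,"wy":0,"wz":0,"x":-3,"y":-0.32,"z":0,"fingers":-1},{"wx":0,"wy":0,"wz":0,"x":-3.5,"y":-0.37,"z":0,"fingers":-1}]'
python3 -m pendant '[{"wx":0,"wy":0,"wz":0,"x":-0.6,"y":-0.06,"z":0,"fingers":-1},{"wx":0,"wy":0,"wz":0,"x":-1.2,"y":-0.13,"z":0,"fingers":-1},{"wx":0,"wy":0,"wz":0,"x":-1.8,"y":-0.19,"z":0,"fingers":-1},{"wx":0,"wy":0,"wz":0,"x":-2.4,"y":-0.25,"z":0,"fingers":-1},{"wx":0,"wy":0,"wz":0,"x":-3,"y":-0.32,"z":0,"fingers":-1},{"wx":0,"wy":0,"wz":0,"x":-3.6,"y":-0.38,"z":0,"fingers":-1},{"wx":0,"wy":0,"wz":0,"x":-4.2,"y":-0.44,"z":0,"fingers":-1},{"wx":0,"wy":0,"wz":0,"x":-4.8,"y":-0.5,"z":0,"fingers":-1},{"wx":0,"wy":0,"wz":0,"x":-5.4,"y":-0.57,"z":0,"fingers":-1},{"wx":0,"wy":0,"wz":0,"x":-5.8,"y":-0.61,"z":0,"fingers":-1},{"wx":0,"wy":0,"wz":0,"x":-5.8,"y":-0.61,"z":0,"fingers":-1}]'
python3 - <<'E'
from h import *
i=arm.snapshot('side');x,y=(250,130)
cv2.imwrite(f'pics/side4.png',cv2.resize(i[y-40:y+110,x-20:x+160],None,fx=4,fy=4,interpolation=2))
E
```

```text
time: 3.02
tool_pos: [598.6, 186.4, 238.2]
ee_rot: [-0.706, -0.037, 0.036, 0.706]
force: [1.6, -0.3, 1.8]
finger_gap: 0.6
time: 3.93
tool_pos: [539.4, 180.3, 237.5]
ee_rot: [-0.706, -0.036, 0.037, 0.706]
force: [0.2, -1.5, 0.9]
finger_gap: 0.3
```

View pics/side4.png

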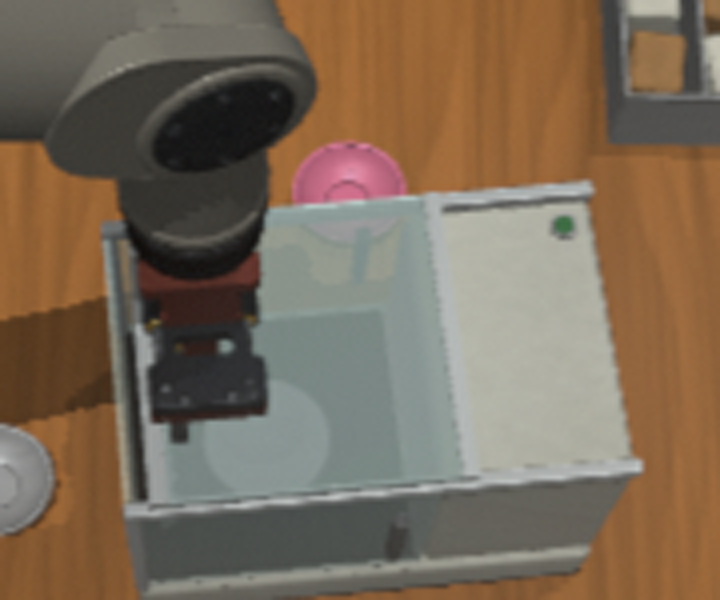

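The roof has moved and about 1–2 cm is left at the front. I'll finish slowly in short calls, watching the force.

```bash
python3 -m pendant '[{"wx":0,"wy":0,"wz":0,"x":-0.3,"y":-0.03,"z":0,"fingers":-1},{"wx":0,"wy":0,"wz":0,"x":-0.6,"y":-0.06,"z":0,"fingers":-1},{"wx":0,"wy":0,"wz":0,"x":-0.9,"y":-0.09,"z":0,"fingers":-1},{"wx":0,"wy":0,"wz":0,"x":-1.2,"y":-0.12,"z":0,"fingers":-1},{"wx":0,"wy":0,"wz":0,"x":-1.2,"y":-0.12,"z":0,"fingers":-1}]'
python3 -m pendant '[{"wx":0,"wy":0,"wz":0,"x":-0.2,"y":-0.02,"z":0,"fingers":-1},{"wx":0,"wy":0,"wz":0,"x":-0.3,"y":-0.03,"z":0,"fingers":-1},{"wx":0,"wy":0,"wz":0,"x":-0.3,"y":-0.03,"z":0,"fingers":-1}]'
python3 - <<'E'
from h import *
i=arm.snapshot('side');x,y=(250,130)
cv2.imwrite(f'pics/side5.png',cv2.resize(i[y-10:y+110,x-5:x+145],None,fx=5,fy=5,interpolation=2))
E
```

```text
time: 4.4
tool_pos: [527.9, 179.1, 237.6]
ee_rot: [-0.706, -0.036, 0.037, 0.706]
force: [0.2, 0.2, 0.2]
finger_gap: 0.3
time: 4.65
tool_pos: [525.5, 178.8, 237.7]
ee_rot: [-0.706, -0.036, 0.036, 0.706]
force: [0.4, -0.0, -0.1]
finger_gap: 0.3
```

View pics/side5.png

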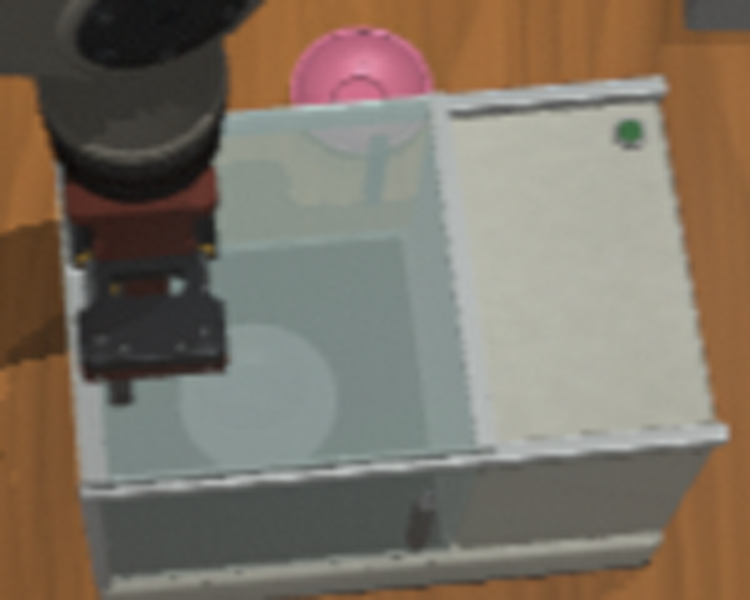

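It looks close to shut, but the force doesn't show the stop yet. I'll nudge further.

```bash
for i in 1; do python3 -m pendant '[{"wx":0,"wy":0,"wz":0,"x":-0.15,"y":-0.02,"z":0,"fingers":-1},{"wx":0,"wy":0,"wz":0,"x":-0.3,"y":-0.03,"z":0,"fingers":-1},{"wx":0,"wy":0,"wz":0,"x":-0.3,"y":-0.03,"z":0,"fingers":-1}]'; done
python3 -m pendant '[{"wx":0,"wy":0,"wz":0,"x":-0.1,"y":-0.01,"z":0,"fingers":-1},{"wx":0,"wy":0,"wz":0,"x":-0.2,"y":-0.02,"z":0,"fingers":-1},{"wx":0,"wy":0,"wz":0,"x":-0.2,"y":-0.02,"z":0,"fingers":-1}]'
```

```text
time: 4.95
tool_pos: [522.5, 178.5, 237.7]
ee_rot: [0.706, 0.036, -0.036, -0.706]
force: [0.4, 0.1, -0.4]
finger_gap: 0.4
time: 5.2
tool_pos: [521.4, 178.4, 237.8]
ee_rot: [-0.706, -0.037, 0.036, 0.706]
force: [5.2, 0.9, -2.4]
finger_gap: 0.5
```

```bash
python3 -m pendant '[{"wx":0,"wy":0,"wz":0,"x":-0.1,"y":-0.01,"z":0,"fingers":-1},{"wx":0,"wy":0,"wz":0,"x":-0.1,"y":-0.01,"z":0,"fingers":-1},{"wx":0,"wy":0,"wz":0,"x":-0.1,"y":-0.01,"z":0,"fingers":-1}]'
python3 - <<'E'
from h import *
i=arm.snapshot('side');x,y=(250,130)
cv2.imwrite(f'pics/side6.png',cv2.resize(i[y-10:y+110,x-5:x+145],None,fx=5,fy=5,interpolation=2))
E
```

```text
time: 5.45
tool_pos: [521.4, 178.3, 237.9]
ee_rot: [-0.706, -0.037, 0.035, 0.706]
force: [8.0, 1.5, -5.6]
finger_gap: 0.2
```

View pics/side6.png

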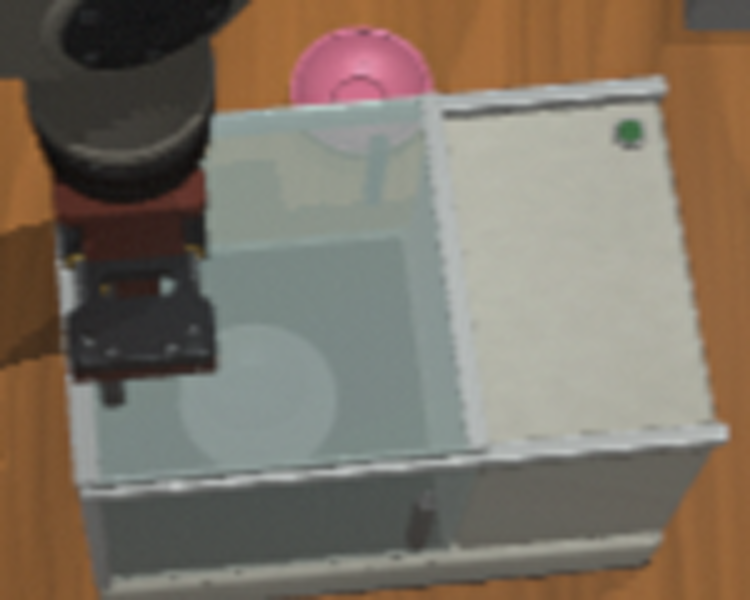

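The tip stalled at x 521.4 as the force rose to 8 N, which is the hard stop, and the front gap is closed. I'll back off, rise and travel to above the zero sensor.

```bash
python3 -m pendant '[{"wx":0,"wy":0,"wz":0,"x":0.7,"y":0.07,"z":0,"fingers":-1},{"wx":0,"wy":0,"wz":0,"x":1.8,"y":0.18,"z":0,"fingers":-1},{"wx":0,"wy":0,"wz":0,"x":2,"y":0.2,"z":2,"fingers":-1},{"wx":0,"wy":0,"wz":0,"x":2,"y":0.2,"z":5,"fingers":-1},{"wx":0,"wy":0,"wz":0,"x":2,"y":0.2,"z":8,"fingers":-1},{"wx":0,"wy":0,"wz":0,"x":2,"y":-2,"z":8,"fingers":-1},{"wx":0,"wy":0,"wz":0,"x":2.5,"y":-5.5,"z":8,"fingers":-1},{"wx":0,"wy":0,"wz":0,"x":3,"y":-9,"z":8,"fingers":-1},{"wx":0,"wy":0,"wz":0,"x":3.5,"y":-12.5,"z":8,"fingers":-1},{"wx":0,"wy":0,"wz":0,"x":4,"y":-16,"z":8,"fingers":-1},{"wx":0,"wy":0,"wz":0,"x":4.6,"y":-19.5,"z":8,"fingers":-1},{"wx":0,"wy":0,"wz":0,"x":4.6,"y":-23,"z":8,"fingers":-1},{"wx":0,"wy":0,"wz":0,"x":4.6,"y":-26.5,"z":8,"fingers":-1},{"wx":0,"wy":0,"wz":0,"x":4.6,"y":-29.8,"z":8,"fingers":-1},{"wx":0,"wy":0,"wz":0,"x":4.6,"y":-29.8,"z":8,"fingers":-1},{"wx":0,"wy":0,"wz":0,"x":4.6,"y":-29.8,"z":8,"fingers":-1},{"wx":0,"wy":0,"wz":0,"x":4.6,"y":-29.8,"z":8,"fingers":-1}]'
python3 - <<'E'
from h import *
print(arm.get_state()['tool_pos'])
for n in('side','top'):cv2.imwrite(f'pics/{n}7.png',cv2.resize(arm.snapshot(n)[100:400,160:460],None,fx=2,fy=2,interpolation=2))
E
```

```text
time: 6.92
tool_pos: [565.9, -119.1, 317.4]
ee_rot: [-0.706, -0.036, 0.037, 0.706]
force: [-0.1, 0.1, 0.1]
finger_gap: 0.4
[ 565.87152021 -119.09993885  317.42556417]
```

View pics/side7.png

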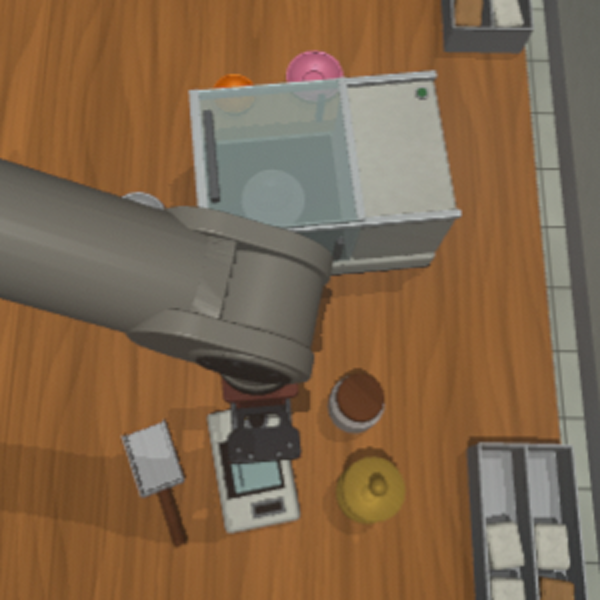

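View pics/top7.png

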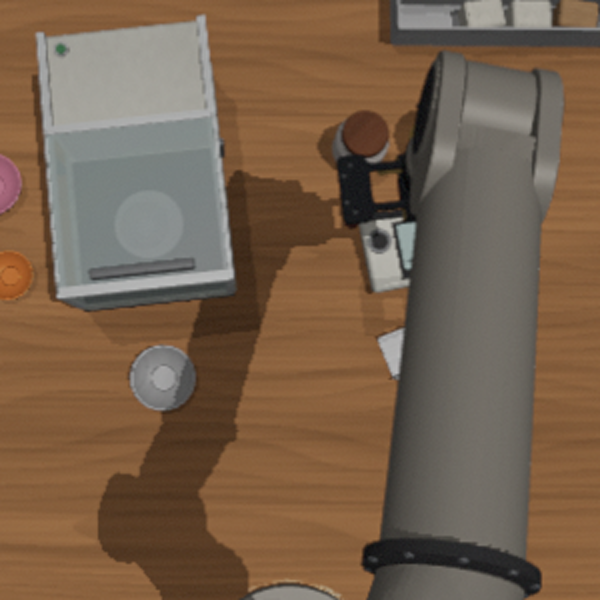

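The roof is shut and the ridge is at the front in both views. The hand is over the sensor. I'll lower it part-way and check.

```bash
python3 -m pendant '[{"wx":0,"wy":0,"wz":0,"x":0,"y":0,"z":-3,"fingers":-1},{"wx":0,"wy":0,"wz":0,"x":0,"y":0,"z":-6,"fingers":-1},{"wx":0,"wy":0,"wz":0,"x":0,"y":0,"z":-9,"fingers":-1},{"wx":0,"wy":0,"wz":0,"x":0,"y":0,"z":-12,"fingers":-1},{"wx":0,"wy":0,"wz":0,"x":0,"y":0,"z":-15,"fingers":-1},{"wx":0,"wy":0,"wz":0,"x":0,"y":0,"z":-18,"fingers":-1},{"wx":0,"wy":0,"wz":0,"x":0,"y":0,"z":-20,"fingers":-1},{"wx":0,"wy":0,"wz":0,"x":0,"y":0,"z":-21,"fingers":-1},{"wx":0,"wy":0,"wz":0,"x":0,"y":0,"z":-21,"fingers":-1},{"wx":0,"wy":0,"wz":0,"x":0,"y":0,"z":-21,"fingers":-1}]'
python3 - <<'E'
from h import *
s=arm.get_state();print(s['tool_pos']);print(pr('side',[[566,-120,45],s['tool_pos']]),pr('top',[[566,-120,45],s['tool_pos']]))
for n in('side','top'):
  x,y=(230,260) if n=='side' else (300,130)
  cv2.imwrite(f'pics/{n}8.png',cv2.resize(arm.snapshot(n)[y:y+140,x:x+140],None,fx=4,fy=4,interpolation=2))
E
```

```text
time: 7.85
tool_pos: [566.2, -119.1, 108.1]
ee_rot: [-0.706, -0.037, 0.037, 0.706]
force: [0.6, 0.3, 0.7]
finger_gap: 0.3
[ 566.18774172 -119.06774469  108.0676859 ]
[[287.63363978 309.55706014]
 [287.72612921 306.01018986]] [[348.7767619  219.78449603]
 [351.71997246 216.10808773]]
```

View pics/side8.png

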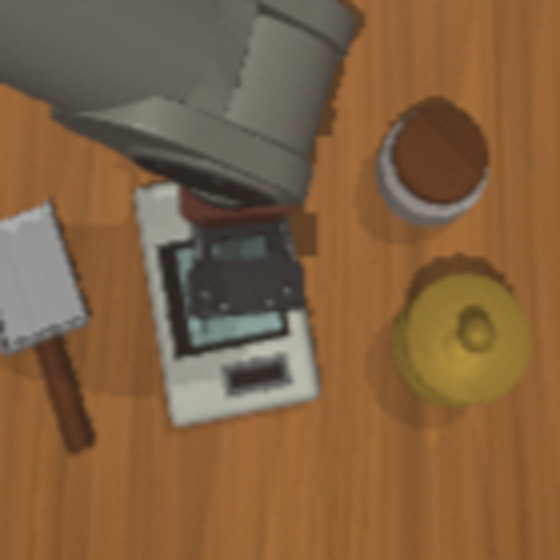

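View pics/top8.png

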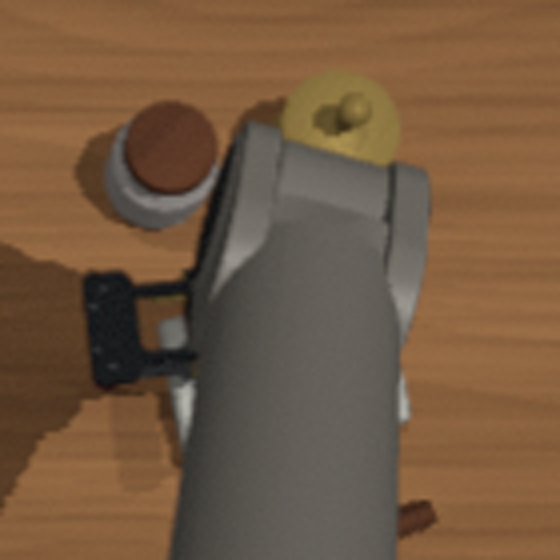

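The hand hides the tip, but the measured TCP (566,-119) matches the sensor (566,-120). The jar and pounder are undisturbed. I'll lower to about 2 cm above the sensor and hold.

```bash
python3 -m pendant '[{"wx":0,"wy":0,"wz":0,"x":0,"y":0,"z":-1.5,"fingers":-1},{"wx":0,"wy":0,"wz":0,"x":0,"y":-0.1,"z":-2.8,"fingers":-1},{"wx":0,"wy":0,"wz":0,"x":0,"y":-0.1,"z":-3.6,"fingers":-1},{"wx":0,"wy":0,"wz":0,"x":0,"y":-0.1,"z":-4,"fingers":-1},{"wx":0,"wy":0,"wz":0,"x":0,"y":-0.1,"z":-4,"fingers":-1},{"wx":0,"wy":0,"wz":0,"x":0,"y":-0.1,"z":-4,"fingers":-1},{"wx":0,"wy":0,"wz":0,"x":0,"y":-0.1,"z":-4,"fingers":-1},{"wx":0,"wy":0,"wz":0,"x":0,"y":-0.1,"z":-4,"fingers":-1},{"wx":0,"wy":0,"wz":0,"x":0,"y":-0.1,"z":-4,"fingers":-1},{"wx":0,"wy":0,"wz":0,"x":0,"y":-0.1,"z":-4,"fingers":-1},{"wx":0,"wy":0,"wz":0,"x":0,"y":-0.1,"z":-4,"fingers":-1},{"wx":0,"wy":0,"wz":0,"x":0,"y":-0.1,"z":-4,"fingers":-1}]'
python3 -m pendant '[{"wx":0,"wy":0,"wz":0,"x":0,"y":0,"z":0,"fingers":-1},{"wx":0,"wy":0,"wz":0,"x":0,"y":0,"z":0,"fingers":-1},{"wx":0,"wy":0,"wz":0,"x":0,"y":0,"z":0,"fingers":-1},{"wx":0,"wy":0,"wz":0,"x":0,"y":0,"z":0,"fingers":-1},{"wx":0,"wy":0,"wz":0,"x":0,"y":0,"z":0,"fingers":-1},{"wx":0,"wy":0,"wz":0,"x":0,"y":0,"z":0,"fingers":-1},{"wx":0,"wy":0,"wz":0,"x":0,"y":0,"z":0,"fingers":-1},{"wx":0,"wy":0,"wz":0,"x":0,"y":0,"z":0,"fingers":-1},{"wx":0,"wy":0,"wz":0,"x":0,"y":0,"z":0,"fingers":-1},{"wx":0,"wy":0,"wz":0,"x":0,"y":0,"z":0,"fingers":-1},{"wx":0,"wy":0,"wz":0,"x":0,"y":0,"z":0,"fingers":-1},{"wx":0,"wy":0,"wz":0,"x":0,"y":0,"z":0,"fingers":-1},{"wx":0,"wy":0,"wz":0,"x":0,"y":0,"z":0,"fingers":-1},{"wx":0,"wy":0,"wz":0,"x":0,"y":0,"z":0,"fingers":-1},{"wx":0,"wy":0,"wz":0,"x":0,"y":0,"z":0,"fingers":-1},{"wx":0,"wy":0,"wz":0,"x":0,"y":0,"z":0,"fingers":-1},{"wx":0,"wy":0,"wz":0,"x":0,"y":0,"z":0,"fingers":-1},{"wx":0,"wy":0,"wz":0,"x":0,"y":0,"z":0,"fingers":-1},{"wx":0,"wy":0,"wz":0,"x":0,"y":0,"z":0,"fingers":-1},{"wx":0,"wy":0,"wz":0,"x":0,"y":0,"z":0,"fingers":-1}]'
python3 - <<'E'
from h import *
for n in('side','top'):
  x,y=(230,260) if n=='side' else (300,130)
  cv2.imwrite(f'pics/{n}9.png',cv2.resize(arm.snapshot(n)[y:y+140,x:x+140],None,fx=4,fy=4,interpolation=2))
E
```

```text
time: 8.95
tool_pos: [565.8, -120.7, 67.8]
ee_rot: [-0.706, -0.036, 0.036, 0.706]
force: [-1.4, 0.6, -0.6]
finger_gap: 0.3
time: 10.62
tool_pos: [565.7, -120.8, 67.7]
ee_rot: [-0.706, -0.036, 0.036, 0.706]
force: [-1.5, -0.3, -0.4]
finger_gap: 0.7
```

View pics/side9.png

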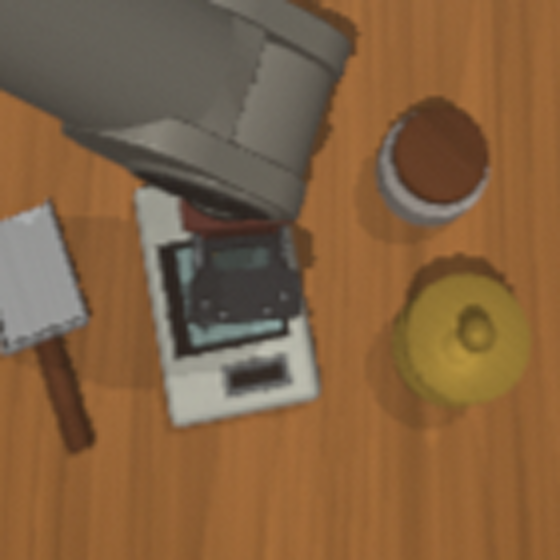

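View pics/top9.png

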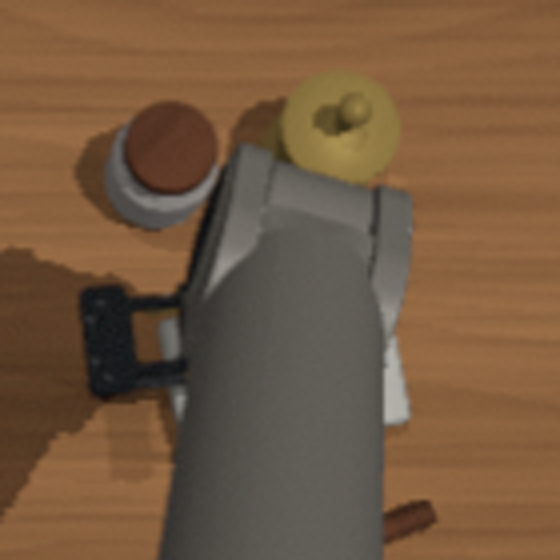

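I've held for over 2 s with no contact, and nothing has moved. I'll hold briefly more, then withdraw up.

```bash
python3 -m pendant '[{"wx":0,"wy":0,"wz":0,"x":0,"y":0,"z":0,"fingers":-1},{"wx":0,"wy":0,"wz":0,"x":0,"y":0,"z":0,"fingers":-1},{"wx":0,"wy":0,"wz":0,"x":0,"y":0,"z":0,"fingers":-1},{"wx":0,"wy":0,"wz":0,"x":0,"y":0,"z":3,"fingers":-1},{"wx":0,"wy":0,"wz":0,"x":0,"y":0,"z":6,"fingers":-1},{"wx":0,"wy":0,"wz":0,"x":0,"y":0,"z":9,"fingers":-1},{"wx":0,"wy":0,"wz":0,"x":0,"y":0,"z":12,"fingers":-1},{"wx":0,"wy":0,"wz":0,"x":0,"y":0,"z":15,"fingers":-1},{"wx":0,"wy":0,"wz":0,"x":0,"y":0,"z":18,"fingers":-1},{"wx":0,"wy":0,"wz":0,"x":0,"y":0,"z":21,"fingers":-1},{"wx":0,"wy":0,"wz":0,"x":0,"y":0,"z":24,"fingers":-1},{"wx":0,"wy":0,"wz":0,"x":-1,"y":2,"z":26,"fingers":-1},{"wx":0,"wy":0,"wz":0,"x":-2,"y":5,"z":26,"fingers":-1},{"wx":0,"wy":0,"wz":0,"x":-3,"y":8,"z":26,"fingers":-1},{"wx":0,"wy":0,"wz":0,"x":-4,"y":10,"z":26,"fingers":-1},{"wx":0,"wy":0,"wz":0,"x":-4,"y":10,"z":26,"fingers":-1},{"wx":0,"wy":0,"wz":0,"x":-4,"y":10,"z":26,"fingers":-1},{"wx":0,"wy":0,"wz":0,"x":-4,"y":10,"z":26,"fingers":-1}]'
python3 - <<'E'
from h import *
for n in('side','top'):cv2.imwrite(f'pics/{n}10.png',cv2.resize(arm.snapshot(n)[100:400,160:460],None,fx=2,fy=2,interpolation=2))
E
```

```text
time: 12.22
tool_pos: [525.8, -21.8, 327.8]
ee_rot: [0.706, 0.036, -0.036, -0.706]
force: [0.3, 0.8, 0.4]
finger_gap: 0.5
```

View pics/side10.png

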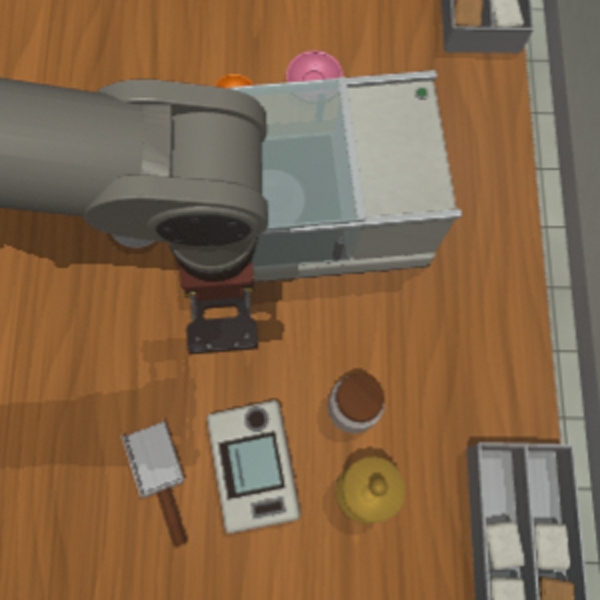

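View pics/top10.png

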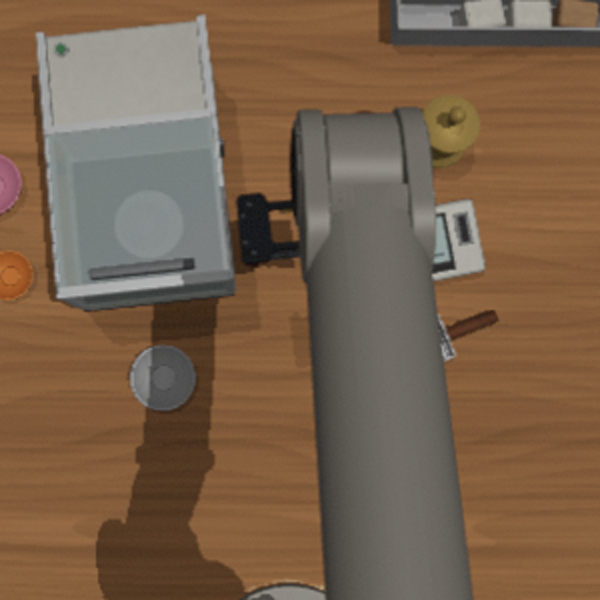

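The roof is shut, everything stands where it was, and the hand is about 30 cm from the sensors. Handing in.

```bash
python3 -c "
from workcell import arm
print(arm.sign_off())"
```

```text
the job is handed in; nothing more can be done
None
```

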